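# Nest the washed dust covers on the stacking base

## Task

Take the three domed dust covers off their sloping drip stands and stack them upside down, hollow side up, on the round base with the orange ring: the big blue one first with its knob inside the orange ring, then the yellow one cupped level and centred inside it, then the red one inside that. Do not drop or ram them, leave the other things on the table where they stand, and let go of everything at the end.

Things in the scene. Friction and masses are not known exactly. Their poses are not given: they have to be found in the camera images.
- cover_big_centre (a point): Centre of the big blue domed cover, on its axis, 18 mm above its knob's underside. Own +z: dome axis, out of the hollow side (up when inverted); +x along its lug. Rim diameter 108 mm, knob underside to rim 36 mm; flat knob 44 mm wide, 10 mm long; wall 3 mm; flat inner floor 50 mm wide, 13 mm above the knob's underside. About 95 g. Starts tilted 40 degrees on its stand.
- cover_big_lug (a point): Where to hold the big blue cover: middle of the free part of its lug, 72 mm from the axis along own +x, 31 mm above the knob's underside along own +z. The lug is a bar from the rim to 84 mm from the axis, 12 mm wide (own y), 10 mm high, top flush with the rim. Axes as the cover's centre.
- stand_big: Fixed drip stand of the big cover: base 95 x 85 mm; aluminium plate 90 x 75 mm sloping 40 degrees, low edge at own -x, high at own +x, its middle 50 mm above the table. Two pins 8 mm high stop the knob sliding down; the cover lifts off along the plate's normal. Origin under the middle, on the table.
- cover_mid_centre (a point): Centre of the mid yellow domed cover, on its axis, 18 mm above its knob's underside. Own +z: dome axis, out of the hollow side (up when inverted); +x along its lug. Rim diameter 96 mm, knob underside to rim 36 mm; flat knob 38 mm wide, 10 mm long; wall 3 mm; flat inner floor 44 mm wide, 13 mm above the knob's underside. About 80 g. Starts tilted 40 degrees on its stand.
- cover_mid_lug (a point): Where to hold the mid yellow cover: middle of the free part of its lug, 66 mm from the axis along own +x, 31 mm above the knob's underside along own +z. The lug is a bar from the rim to 78 mm from the axis, 12 mm wide (own y), 10 mm high, top flush with the rim. Axes as the cover's centre.
- stand_mid: Fixed drip stand of the mid cover: base 95 x 85 mm; aluminium plate 90 x 75 mm sloping 40 degrees, low edge at own -x, high at own +x, its middle 50 mm above the table. Two pins 8 mm high stop the knob sliding down; the cover lifts off along the plate's normal. Origin under the middle, on the table.
- cover_small_centre (a point): Centre of the small red domed cover, on its axis, 18 mm above its knob's underside. Own +z: dome axis, out of the hollow side (up when inverted); +x along its lug. Rim diameter 84 mm, knob underside to rim 36 mm; flat knob 34 mm wide, 10 mm long; wall 3 mm; flat inner floor 38 mm wide, 13 mm above the knob's underside. About 65 g. Starts tilted 40 degrees on its stand.
- cover_small_lug (a point): Where to hold the small red cover: middle of the free part of its lug, 60 mm from the axis along own +x, 31 mm above the knob's underside along own +z. The lug is a bar from the rim to 72 mm from the axis, 12 mm wide (own y), 10 mm high, top flush with the rim. Axes as the cover's centre.
- stand_small: Fixed drip stand of the small cover: base 95 x 85 mm; aluminium plate 90 x 75 mm sloping 40 degrees, low edge at own -x, high at own +x, its middle 50 mm above the table. Two pins 8 mm high stop the knob sliding down; the cover lifts off along the plate's normal. Origin under the middle, on the table.
- base_top (a point): Middle of the stacking base's floor, 6 mm above the table: fixed black rubber disc 96 mm in diameter with an orange ring on it, 57 mm inside and 67 mm outside diameter, standing 6 mm above the floor, into which the big cover's knob goes loosely. z up; own -x points roughly to the ceramic tube, own +x to the bottle.
- tube_mid (a point): Bystander, to be left alone: white ceramic bearing tube standing upright, 24 mm diameter, 60 mm high, about 115 mm from the stacking base's middle. Point at its middle, half-way up.
- bottle_mid (a point): Bystander, to be left alone: blue bottle standing upright, 40 mm diameter, 130 mm high, about 140 mm from the stacking base's middle. Point at its middle, half-way up.
- nut_mid (a point): Bystander, to be left alone: green anodised wheel nut lying flat, 24 mm across, 11 mm high. Point at its middle, half-way up.
- pinion_cover_mid (a point): Bystander, to be left alone: orange nylon pinion cover, 30 x 44 x 27 mm. Point at its middle, half-way up.
- driver_mid (a point): Bystander, to be left alone: black hex driver lying on the table, 130 mm long, 18 mm thick. Point at its middle, half-way up.
- wheel_mid (a point): Bystander, to be left alone: spare wheel lying flat, 84 mm diameter, 30 mm high. Point at its middle, half-way up.
- rack: Fixed wooden block with four upright coloured drivers, an obstacle: 50 mm (own x) x 70 mm (own y), 120 mm high over all. Origin under its middle, on the table.
Things that resemble listed ones, but are neither listed nor needed, are in the scene too. What is shaped like the part that bears cover_mid_centre but green is not meant.

How it is judged (in metres and radians):
On the way, in this order (a step that is already met when the one before it is completed fails the run):
1. the big blue cover lies inverted on the base, knob inside the orange ring (horizontal distance between cover_big_centre and base_top below 0.008 m and z of cover_big_centre in the frame of base_top between 0.015 and 0.021 m and angle between cover_big_centre's own z axis and vertical below 0.09 rad), for 0.2 s.
2. the yellow cover lies inverted inside the blue one (all of step 1 and horizontal distance between cover_mid_centre and cover_big_centre below 0.008 m and z of cover_mid_centre in the frame of cover_big_centre between 0.01 and 0.016 m and angle between cover_mid_centre's own z axis and vertical below 0.09 rad), for 0.2 s.
3. the red cover lies inverted inside the yellow one (all of step 2 and horizontal distance between cover_small_centre and cover_mid_centre below 0.008 m and z of cover_small_centre in the frame of cover_mid_centre between 0.01 and 0.016 m and angle between cover_small_centre's own z axis and vertical below 0.09 rad), for 0.2 s.
At the end, for the whole second after the job is handed in: All three covers at rest, hollow side up, within 5 degrees of level: blue knob on the base floor (height within 3 mm) within 8 mm of its centre; yellow down inside blue, red down inside yellow (heights within 3 mm, centres within 8 mm) (all of step 3 and linear speed of each of cover_big, cover_mid, cover_small below 0.02 m/s); the robot touches nothing.
It fails at once if one of the other things on the table is pushed more than 20 mm or knocked over (distance of any of tube_mid, bottle_mid, nut_mid, pinion_cover_mid, driver_mid, wheel_mid from where it was at the start of the episode above 0.02 m).
It fails at once if a cover is dropped or rammed onto the stack (more than 45 N) (contact force between cover_big and base above 45 N or contact force between cover_mid and cover_big above 45 N or contact force between cover_small and cover_mid above 45 N).
It also fails if it takes over 72 s, if anything falls off the work surface, if the arm or the gripper's body presses on something with over 40 N, if the wrist force passes 120 N, or if a joint passes its speed limit or range.

## Robot

A 7-joint arm with a two-finger parallel gripper is mounted at the origin on the work surface. World frame = base frame: x ahead of the robot, y to its left, z up, the work surface at z = 0. Lengths are in mm, angles in rad, forces in N, time in s.
With the tool pointing down it reaches from about 400 to 875 mm from the base axis. Payload 4.4 kg.
Tool frame: the origin (TCP) lies at the very end of the fingers, on their centre line; the grasp point (between the pads) lies 19 mm behind it; z points along the fingers, y is the line along which they close (so a half turn about z gives the same grasp; the last joint's range is limited). The gripper opens to 85 mm and grips with 20 to 120 N. Pads are 22 mm wide; open, the fingers measure 114 mm over their backs; the gripper's body (76 mm by 85 mm) begins 54 mm behind the grasp point. The pads swing forward as they close: fully open they stand 13 mm farther back than shut.
Start: joints at [-1.38, 0.628, 0.038, 1.517, -0.027, 0.996, -0.02], TCP at [165.066, 628.706, 231.313] pointing down, gripper open.
Joint ranges: [-3.06, 3.06], [-0.37, 2.12], [-1.25, 1.32], [0.18, 2.47], [-1.1, 4.24], [0.23, 1.98], [-2.94, 2.94]. Speed limits (rad/s): [2.57, 2.57, 3.14, 3.14, 3.14, 3.14, 3.14].

## Interface

Orientations are given as [roll, pitch, yaw] about the fixed x, y, z axes, in that order (R = Rz(yaw) Ry(pitch) Rx(roll)).
In Python, from cell import ctrl gives the robot as it stands.
- The arm moves only by the tool step_arm, never from a script. Its argument "series" is a list that holds one entry, the list of rows, each a list of 7 numbers: the turn, a rotation vector about the tool's x, y, z as a fraction of full scale, then the shift along the tool's x, y, z as a fraction of full scale, then the closure, from 0 (fully open) to 1 (shut). In form: [[[ax, ay, az, tx, ty, tz, gripper], ...]]. A call has 1 to 12 rows; each row shifts and turns the commanded pose from where the row before left it, along the tool's axes as they then stand; what a row does not reach is not made up. Full scale, the value 1, is 150 mm for a shift and 45 degrees for a turn. A row lasts 1/10 s, in which the tool goes at most 50 mm and 8.59 degrees, less where a joint would pass 70% of its speed; a pose out of reach is approached as far as the arm can. A call with a number of a shift or a turn outside -1 to 1 is refused whole. A call with a gripper value outside its range is refused whole. The fingers move at their own pace and stop on an object; the grip force is fixed at half the most. Time passes only in rows, so rows that do not move let the fingers close. It gives the time, the measured TCP pose, the force, the opening and the grip force at its end, in the units of the state.
- ctrl.read_state(): the state, without advancing time (a new reading comes with each control period).
- ctrl.get_image(name): name is "side" or "top" or "wrist"; returns a dict with "img" (384x512x3 uint8, red, green, blue), "fx", "fy", "cx", "cy" (pixels), "R" (3x3) and "t" (3): a world point X has camera coordinates R X + t. Camera axes: x right, y down, z forward; pixel columns grow to the right and rows downward; lengths in mm; the calibration is good to about 2 mm. The wrist camera is an equidistant fisheye: a pixel r from the principal point sees the ray r / f radians off the axis. A picture is of the moment at which its call begins. There is no depth.
- ctrl.finish_job(): hands the job in; it is judged then, once.
Trained networks look in a picture, given as the dict that the camera call returned (one of the last four; its "shot" number tells which), for a name from the list of things; names that differ only in an ending like _2 or _b are one class to them, and where a whole thing is asked for, a point or a joint stands for the part that bears it (a point fixed in the world has none). Each returns a list of dicts, best first, with "score" (0 to 1); they miss things now and then, are a little off and sometimes report something else, mostly with a low value. They report only what shows in the picture. A call takes as long as a camera call. They do not tell look-alikes from the thing itself.
- ctrl.recognise(picture, thing): "centre" ([column, row] in pixels, amid what is visible of it).
The state is a dict: "clock": time; "qpos": joint angles; "qd": joint speeds; "tau": joint torques, N m; "eef_pos": TCP position; "tool_rot": TCP orientation; "force": force on the tool from outside, world axes, zero at the start; "torque": the same for the moment, N m; "width": finger opening in mm; "gripper_force": force on a finger pad.
Only numpy, scipy, OpenCV 4.12 (cv2) and the standard library are available. Lean on these libraries where they do the work, as an engineer would, in place of code of your own. Each camera call takes 0.05 s, during which the arm holds its last target. There are 200 camera calls.

## Working session

There is one attempt and no reset: what is moved stays moved. The work goes in short steps, Python scripts to look and compute and a tool call to move; the robot and the scene stay as the last step left them, time stands still between calls to the robot, and variables do not carry over. Pictures are saved under pics/ and viewed, at most 10 in all, crops included, and the job is handed in when it is done.

Besides the shell and the picture viewer there is one more tool, called after "Request:" by a JSON object that holds its "name" and its "arguments", one argument or row to a line. step_arm: Moves the arm, as the interface text tells. Shift numbers are shares of 150 mm and turn numbers shares of 45 degrees, none past 1 either way. Its arguments: {"type":"object","properties":{"series":{"type":"array","items":{"type":"array","items":{"type":"array","items":{"type":"number","minimum":-1,"maximum":1}}}}},"required":["series"]}

```bash
ls; mkdir -p pics; cat > h.py <<'E'
import numpy as np, cv2
from cell import ctrl
from scipy.spatial.transform import Rotation as Ro
def shot(n,save=None):
    p=ctrl.get_image(n)
    if save: cv2.imwrite('pics/'+save,p['img'][:,:,::-1])
    return p
def ray(p,px):
    R=np.array(p['R']);t=np.array(p['t'])
    u=np.array([(px[0]-p['cx'])/p['fx'],(px[1]-p['cy'])/p['fy']])
    return -R.T@t, u, R
def pix2z(p,px,z):
    c,u,R=ray(p,px); d=R.T@np.array([u[0],u[1],1]); return c+d*(z-c[2])/d[2]
def proj(p,X):
    X=np.array(X,float).reshape(-1,3)@np.array(p['R']).T+np.array(p['t'])
    return np.c_[X[:,0]/X[:,2]*p['fx']+p['cx'],X[:,1]/X[:,2]*p['fy']+p['cy']]
E
python3 - <<'E'
from h import *
T=shot('top','top.png');S=shot('side','side.png')
im=np.vstack([T['img'],S['img']])[:,:,::-1]
import pickle;pickle.dump((T,S),open('ts.pkl','wb'))
for n in ['cover_big_centre','cover_big_lug','stand_big','cover_mid_centre','cover_mid_lug','cover_small_centre','cover_small_lug','base_top','tube_mid','bottle_mid','nut_mid','pinion_cover_mid','driver_mid','wheel_mid','rack']:
    for N,P in(('T',T),('S',S)):
        print(n,N,[(np.round(d['centre']).tolist(),round(d['score'],2),np.round(pix2z(P,d['centre'],50)[:2]).tolist()) for d in ctrl.recognise(P,n)[:4]])
for P in(T,S): print(P['fx'],P['cx'],P['cy'],-np.array(P['R']).T@P['t'],np.round(P['R'],2).tolist())
print(ctrl.read_state())
E
```

```text
pics
cover_big_centre T [([222.0, 182.0], 0.81, [609.0, 90.0])]
cover_big_centre S [([241.0, 180.0], 0.57, [620.0, 141.0]), ([225.0, 214.0], 0.42, [485.0, -2.0])]
cover_big_lug T [([219.0, 182.0], 0.94, [611.0, 98.0]), ([293.0, 204.0], 0.74, [535.0, -142.0])]
cover_big_lug S [([245.0, 181.0], 0.84, [626.0, 128.0])]
stand_big T [([219.0, 196.0], 0.67, [563.0, 99.0])]
stand_big S [([240.0, 196.0], 0.92, [567.0, 57.0]), ([297.0, 296.0], 0.57, [467.0, -344.0])]
cover_mid_centre T [([295.0, 185.0], 0.79, [597.0, -150.0]), ([337.0, 161.0], 0.79, [676.0, -289.0]), ([395.0, 210.0], 0.63, [512.0, -470.0])]
cover_mid_centre S [([286.0, 222.0], 0.96, [600.0, -128.0]), ([356.0, 256.0], 0.73, [656.0, -321.0]), ([358.0, 338.0], 0.62, [495.0, -477.0]), ([177.0, 181.0], 0.5, [440.0, 250.0])]
cover_mid_lug T [([394.0, 211.0], 0.84, [508.0, -465.0]), ([329.0, 251.0], 0.72, [381.0, -253.0]), ([296.0, 183.0], 0.64, [603.0, -153.0])]
cover_mid_lug S [([357.0, 336.0], 0.93, [498.0, -472.0]), ([284.0, 220.0], 0.79, [603.0, -115.0]), ([358.0, 254.0], 0.74, [664.0, -318.0])]
cover_small_centre T [([348.0, 20
[... 1563 characters left out ...]
.6, 'qpos': array([-1.37978533,  0.62840756,  0.0385202 ,  1.51741421, -0.02701451,
        0.9963312 , -0.01997572]), 'qd': array([ 7.12269874e-04,  2.49089900e-05,  1.29760335e-03, -4.91060563e-04,
       -2.52115496e-04,  1.07305080e-03, -2.55308716e-04]), 'tau': array([-3.94890571e-05, -5.63261175e+01,  1.22562636e+00, -1.93785042e+01,
        1.09193340e-02,  1.51099750e-03, -1.47917893e-05]), 'eef_pos': array([165.07858886, 628.68241434, 231.30433244]), 'tool_rot': array([-3.14155046e+00, -3.52540971e-05,  2.88475638e+00]), 'force': array([ 0.41998627,  0.03414216, -0.32865151]), 'torque': array([-0.02924091, -0.0079015 , -0.01854509]), 'gripper_force': 0.0, 'width': 85.02792812042502}
```

```bash
python3 - <<'E'
import cv2
t=cv2.imread('pics/top.png')[120:280,110:430];s=cv2.imread('pics/side.png')[100:384,80:430]
cv2.imwrite('pics/tc.png',cv2.resize(t,None,fx=2.5,fy=2.5,interpolation=cv2.INTER_CUBIC))
cv2.imwrite('pics/sc.png',cv2.resize(s,None,fx=2.1,fy=2.1,interpolation=cv2.INTER_CUBIC))
E
```

```text
(no output)
```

View pics/tc.png

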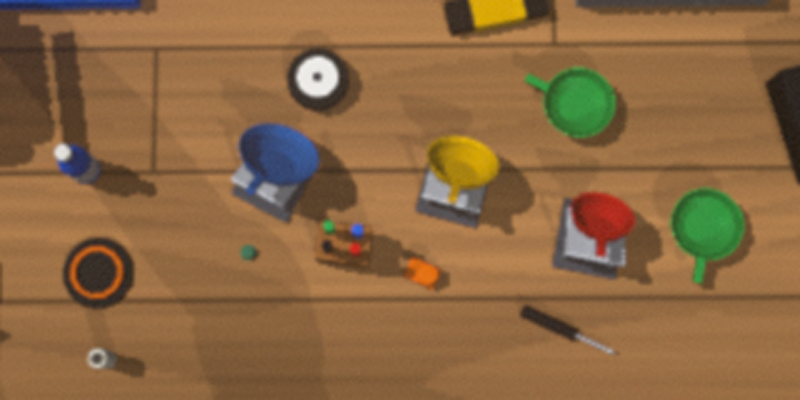

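View pics/sc.png

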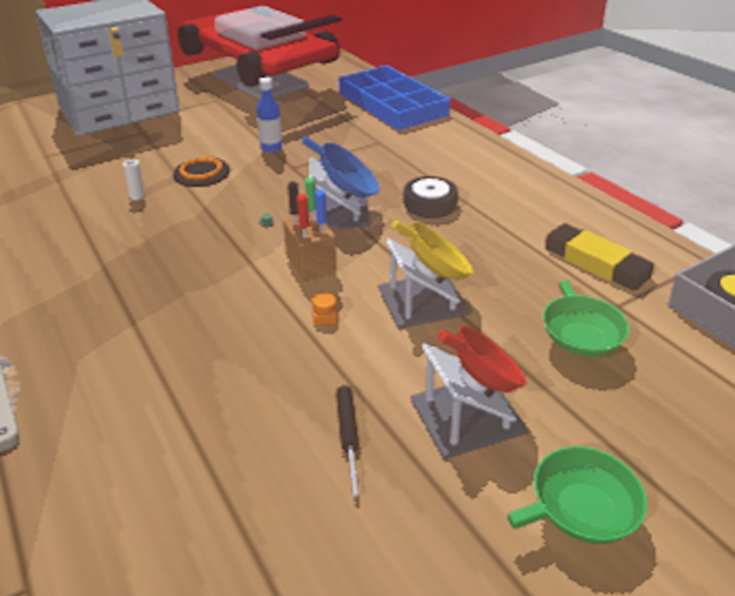

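```bash
cat > fit.py <<'E'
from h import *
from scipy.optimize import minimize
G={'big':(54,22,84,28),'mid':(48,19,78,25),'small':(42,17,72,22)}
HS={'big':(105,125,120),'mid':(20,32,140),'small':(0,6,140)}
def frame(yaw,tilt=np.radians(40)):
    u=np.array([np.cos(yaw),np.sin(yaw),0]);k=np.array([0,0,1.])
    x=np.cos(tilt)*u+np.sin(tilt)*k; z=-np.sin(tilt)*u+np.cos(tilt)*k
    return np.c_[x,np.cross(z,x),z]
def pts(n):
    R,kn,L,fl=G[n];a=np.linspace(0,2*np.pi,60)
    c=lambda r,h:np.c_[r*np.cos(a),r*np.sin(a),0*a+h]
    hull=np.r_[c(R,36),c(R,34),c(fl,10)]
    lug=np.array([[x,y,z] for x in(R-3,L) for y in(-6,6) for z in(26,36)])
    return hull,c(kn,0),lug
def cmask(P,n,at,rad=40):
    h=cv2.cvtColor(P['img'],cv2.COLOR_RGB2HSV);lo,hi,s=HS[n]
    m=((h[...,0]>=lo)&(h[...,0]<=hi)&(h[...,1]>=s)&(h[...,2]>50)).astype(np.uint8)
    if n=='small': m|=((h[...,0]>174)&(h[...,1]>=s)&(h[...,2]>50)).astype(np.uint8)
    k,l,st,ce=cv2.connectedComponentsWithStats(m)
    d=[(st[i,4] if np.hypot(*(ce[i]-at))<rad else 0) for i in range(k)];d[0]=0
    return (l==int(np.argmax(d))).astype(np.float32)
def render(P,n,X):
    s=4;o=np.zeros((384*s,512*s),np.uint8)
    hull,kn,lug=pts(n);F=frame(X[3]);p0=np.array(X[:3])
    for q in (hull,lug):
        v=proj(P,q@F.T+p0);v=(cv2.convexHull(((v+.5)*s-.5).astype(np.float32))*16).astype(np.int32)
        cv2.fillConvexPoly(o,v,1,shift=4)
    return cv2.resize(o.astype(np.float32),(512,384),interpolation=cv2.INTER_AREA)
def fit(Ps,n,x0,wz=0.02):
    ms=[cv2.GaussianBlur(cmask(P,n,proj(P,x0[:3])[0]),(0,0),1.2) for P in Ps]
    def f(X):
        return sum((((cv2.GaussianBlur(render(P,n,X),(0,0),1.2)-m)**2).sum()/m.sum()) for P,m in zip(Ps,ms))+wz*((X[2]-50)/10)**2
    sx=np.array(x0)+np.array([[0,0,0,0],[15,0,0,0],[0,15,0,0],[0,0,6,0],[0,0,0,.3]])
    r=minimize(f,x0,method='Nelder-Mead',options=dict(initial_simplex=sx,maxiter=200,xatol=.1,fatol=1e-5))
    return r.x,r.fun,[m.sum() for m in ms]
def lugpt(n,X): 
    r={'big':72,'mid':66,'small':60}[n]
    return np.array(X[:3])+frame(X[3])@[r,0,31]
E
python3 - <<'E'
from fit import *
import pickle;T,S=pickle.load(open('ts.pkl','rb'))
init={'big':(590,90,50,2.6),'mid':(585,-145,50,2.98),'small':(510,-312,50,3.1)}
for n in init:
    for nm,Ps in(('TS',[T,S]),('T',[T])):
        X,e,a=fit(Ps,n,init[n]);print(n,nm,X.round(2),round(e,3),a,lugpt(n,X).round(1))
def ring(P,z):
    h=cv2.cvtColor(P['img'],cv2.COLOR_RGB2HSV)
    m=((h[...,0]>=5)&(h[...,0]<=18)&(h[...,1]>190)&(h[...,2]>120)).astype(np.uint8)
    c=proj(P,[456,317,12])[0];yy,xx=np.nonzero(m);k=np.hypot(xx-c[0],yy-c[1])<25
    q=np.c_[xx[k],yy[k]].astype(np.float32);e=cv2.fitEllipse(cv2.convexHull(q));return k.sum(),e,pix2z(P,e[0],z)
for P in(T,S):print(ring(P,11))
print(pix2z(T,[139,187],5),pix2z(T,[150,261],60),pix2z(T,(141,182),130),pix2z(T,(248,223),120))
E
```

```text
big TS [590.5   72.83  50.81   3.36] 0.923 [np.float32(437.00003), np.float32(162.00003)] [556.1  65.3 120.8]
big T [588.75  96.54  47.38   2.61] 0.28 [np.float32(437.00003)] [558.3 114.3 117.4]
mid TS [ 575.52 -141.18   50.58    2.87] 0.019 [np.float32(495.00003), np.float32(508.00006)] [ 546.  -132.9  116.8]
mid T [ 574.03 -140.6    54.37    2.86] 0.01 [np.float32(495.00003)] [ 544.6 -132.   120.5]
small TS [ 503.12 -318.81   51.44    2.96] 0.036 [np.float32(388.00006), np.float32(669.00006)] [ 477.5 -314.   113.8]
small T [ 502.89 -318.12   49.58    2.9 ] 0.019 [np.float32(388.00006)] [ 477.6 -311.9  111.9]
(np.int64(142), ((148.1913299560547, 228.4137420654297), (20.727258682250977, 21.419727325439453), 57.56000900268555), array([462.2981235 , 335.55719983,  11.        ]))
(np.int64(30), ((175.3308868408203, 179.99342346191406), (8.383247375488281, 18.93918800354004), 79.65251159667969), array([462.07221038, 331.62702042,  11.        ]))
[602.97794892 372.42516504   5.        ] [354.14651877 315.01719075  60.        ] [596.01894517 334.37037337 130.        ] [466.64635586   1.98086411 120.        ]
```

```bash
python3 - <<'E'
import fit
from fit import *
import pickle;T,S=pickle.load(open('ts.pkl','rb'))
for P,c in((T,(220,182)),(S,(245,180))):
    h=cv2.cvtColor(P['img'],cv2.COLOR_RGB2HSV);print([h[c[1]+dy,c[0]+dx].tolist() for dx in(-8,0,8) for dy in(-6,0,4)])
for hs in((100,125,90),(100,130,130)):
    fit.HS['big']=hs
    for nm,Ps in(('TS',[T,S]),('T',[T]),('S',[S])):
        X,e,a=fit.fit(Ps,'big',(589,97,50,2.6));print(nm,X.round(2),round(e,3),a,lugpt('big',X).round(1))
h=cv2.cvtColor(S['img'],cv2.COLOR_RGB2HSV)
E
```

```text
[[117, 88, 81], [119, 85, 72], [120, 75, 71], [111, 142, 126], [112, 132, 116], [112, 134, 118], [110, 155, 153], [110, 153, 147], [110, 149, 135]]
[[117, 90, 108], [113, 115, 137], [113, 121, 126], [113, 115, 133], [116, 97, 116], [111, 125, 155], [14, 103, 191], [110, 136, 169], [110, 131, 170]]Traceback (most recent call last):
  File "<stdin>", line 7, in <module>
AttributeError: 'function' object has no attribute 'HS'
```

```bash
sed -i "s/'big':(105,125,120)/'big':(100,135,60)/" fit.py; python3 - <<'E'
from fit import *
import pickle;T,S=pickle.load(open('ts.pkl','rb'))
for nm,Ps in(('TS',[T,S]),('T',[T])):
        X,e,a=fit(Ps,'big',(589,97,50,2.6));print(nm,X.round(2),round(e,3),a,lugpt('big',X).round(1))
E
```

```text
TS [588.24  99.19  49.95   2.65] 0.039 [np.float32(612.0), np.float32(457.00006)] [557.2 115.9 120. ]
T [587.97  99.37  49.66   2.62] 0.016 [np.float32(612.0)] [557.5 117.  119.7]
```

```bash
cat > plan.py <<'E'
from fit import *
COV={'big':(588.2,99.2,50,2.64,72,17),'mid':(575.2,-141,50.5,2.865,69,13),'small':(503,-318.5,50.5,2.93,63,13)}
BASE=np.array([462.2,334.5,6.])
def tool(F,flip): # tool rot for cover frame F
    x,y,z=F.T;s=-1 if flip else 1
    return np.c_[s*x,-s*y,-z]
def grasp(n,up=0,flip=False):
    x,y,z,yaw,r,d=COV[n];F=frame(yaw);return np.array([x,y,z])+F@[r,0,31-d+up],tool(F,flip)
def place(n,yawdeg,knobz,up=0,flip=False,c=None):
    *_,r,d=COV[n];F=frame(np.radians(yawdeg),0);return (BASE if c is None else np.array(c))+[0,0,knobz]+F@[r,0,31-d+up],tool(F,flip)
def now():
    s=ctrl.read_state();return np.array(s['eef_pos']),Ro.from_euler('xyz',s['tool_rot']).as_matrix()
def rows(start,way):
    """way: list of (pos,R,grip,mm/row,deg/row[,wait])"""
    p,R=start[0].copy(),start[1].copy();out=[]
    for w in way:
        tp,tR,g,v,om=w[:5]
        ang=np.degrees(Ro.from_matrix(R.T@tR).magnitude());n=max(1,int(np.ceil(max(np.linalg.norm(tp-p)/v,ang/om))))
        p0,R0=p.copy(),R.copy();rv=Ro.from_matrix(R0.T@tR).as_rotvec()
        for i in range(1,n+1):
            gp=p0+(tp-p0)*i/n;gR=R0@Ro.from_rotvec(rv*i/n).as_matrix()
            a=np.round(Ro.from_matrix(R.T@gR).as_rotvec()/np.radians(45),3);t=np.round(R.T@(gp-p)/150,3)
            out.append([*a,*t,g]);p=p+R@(t*150);R=R@Ro.from_rotvec(a*np.radians(45)).as_matrix()
        for _ in range(w[5] if len(w)>5 else 0): out.append([0,0,0,0,0,0,g])
    for i in range(0,len(out),12): print('[['+','.join('['+','.join('%g'%(v+0) for v in r)+']' for r in out[i:i+12])+']]')
E
python3 - <<'E'
from plan import *
s=now();p,R=grasp('big',100);print(p,grasp('big')[0])
rows(s,[(np.array([380,350,270.]),s[1],0.5,42,8),(p,R,0.5,42,7.5)])
E
```

```text
[604.09020903  90.48625004 183.60977441] [547.72944144 121.39293198 107.0053301 ]
[[[0,0,0,-0.206,-0.159,-0.029,0.5],[0,0,0,-0.207,-0.159,-0.028,0.5],[0,0,0,-0.206,-0.16,-0.029,0.5],[0,0,0,-0.207,-0.159,-0.029,0.5],[0,0,0,-0.206,-0.159,-0.028,0.5],[0,0,0,-0.206,-0.159,-0.029,0.5],[0,0,0,-0.207,-0.16,-0.029,0.5],[0,0,0,-0.206,-0.159,-0.028,0.5],[0,0,0,-0.207,-0.159,-0.029,0.5],[-0.012,0.098,0.033,-0.209,-0.144,0.064,0.5],[-0.012,0.099,0.033,-0.218,-0.138,0.046,0.5],[-0.012,0.098,0.034,-0.223,-0.134,0.028,0.5]]]
[[[-0.012,0.098,0.033,-0.229,-0.127,0.009,0.5],[-0.012,0.098,0.033,-0.232,-0.122,-0.01,0.5],[-0.013,0.099,0.033,-0.233,-0.115,-0.028,0.5],[-0.012,0.098,0.033,-0.233,-0.109,-0.048,0.5],[-0.012,0.098,0.034,-0.232,-0.102,-0.067,0.5],[-0.012,0.098,0.033,-0.228,-0.096,-0.086,0.5]]]
```

Request:
{"name": "step_arm", "arguments": {
  "series": [
    [[0, 0, 0, -0.206, -0.159, -0.029, 0.5], [0, 0, 0, -0.207, -0.159, -0.028, 0.5], [0, 0, 0, -0.206, -0.16, -0.029, 0.5], [0, 0, 0, -0.207, -0.159, -0.029, 0.5], [0, 0, 0, -0.206, -0.159, -0.028, 0.5], [0, 0, 0, -0.206, -0.159, -0.029, 0.5], [0, 0, 0, -0.207, -0.16, -0.029, 0.5], [0, 0, 0, -0.206, -0.159, -0.028, 0.5], [0, 0, 0, -0.207, -0.159, -0.029, 0.5], [-0.012, 0.098, 0.033, -0.209, -0.144, 0.064, 0.5], [-0.012, 0.099, 0.033, -0.218, -0.138, 0.046, 0.5], [-0.012, 0.098, 0.034, -0.223, -0.134, 0.028, 0.5]]
  ]
}}

```text
clock: 2.8
eef_pos: [455.8, 262.9, 241.8]
tool_rot: [3.119, -0.234, 2.808]
force: [0.2, 1.4, -0.5]
width: 42.7
gripper_force: 0.0
```

Request:
{"name": "step_arm", "arguments": {
  "series": [
    [[-0.012, 0.098, 0.033, -0.229, -0.127, 0.009, 0.5], [-0.012, 0.098, 0.033, -0.232, -0.122, -0.01, 0.5], [-0.013, 0.099, 0.033, -0.233, -0.115, -0.028, 0.5], [-0.012, 0.098, 0.033, -0.233, -0.109, -0.048, 0.5], [-0.012, 0.098, 0.034, -0.232, -0.102, -0.067, 0.5], [-0.012, 0.098, 0.033, -0.228, -0.096, -0.086, 0.5]]
  ]
}}

```text
clock: 3.4
eef_pos: [605.2, 89.2, 183.5]
tool_rot: [3.141, -0.7, 2.639]
force: [1.0, 2.0, -0.7]
width: 42.6
gripper_force: 0.0
```

```bash
python3 - <<'E'
from plan import *
W=shot('wrist','w1.png');s=ctrl.read_state();print(s['clock'],s['width'],s['qpos'].round(2))
n=now();p,R=grasp('big',100);print(n[0],p,np.degrees(Ro.from_matrix(n[1].T@R).magnitude()))
for X in(grasp('big',17)[0],BASE): print(X, np.array(W['R'])@X+W['t'])
print(W['fx'],W['cx'],W['cy'],ctrl.recognise(W,'cover_big_lug'))
p,R=grasp('big')
rows(n,[(p,R,0.5,20,7.5),(p,R,1,20,7,5)])
E
```

```text
3.45 42.68934265551672 [-0.02  1.02  0.04  1.08 -0.34  1.69  1.14]
[607.73059163  79.65341639 173.68274571] [604.09020903  90.48625004 183.60977441] 0.9725964187323982
[557.31077193 116.13879605 120.02808563] [ -0.64652982   3.23513488 237.69510547]
[462.2 334.5   6. ] [ 144.70778004 -123.42617275  418.13655414]
297.3186396354542 259.08745447768337 189.88509248361527 [{'centre': [260.5, 270.6], 'score': 0.7}, {'centre': [443.2, 158.9], 'score': 0.27}, {'centre': [79.4, 237.6], 'score': 0.25}]
[[[0,-0.001,-0.004,0.017,0.01,0.13,0.5],[0,-0.001,-0.004,0.016,0.01,0.131,0.5],[-0.001,-0.001,-0.004,0.017,0.011,0.13,0.5],[0,-0.002,-0.005,0.017,0.01,0.131,0.5],[0,-0.001,-0.004,0.017,0.01,0.13,0.5],[0,0,0,0,0,0,1],[0,0,0,0,0,0,1],[0,0,0,0,0,0,1],[0,0,0,0,0,0,1],[0,0,0,0,0,0,1],[0,0,0,0,0,0,1]]]
```

View pics/w1.png

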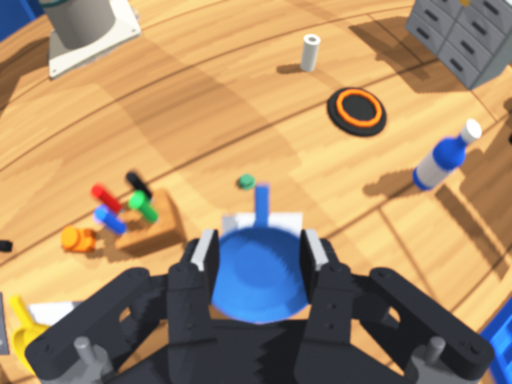

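Request:
{"name": "step_arm", "arguments": {
  "series": [
    [[0, 0, 0, 0, 0, 0, 0.5], [0, 0, 0, 0, 0, 0, 0.5], [0, 0, 0, 0, 0, 0, 0.5]]
  ]
}}

```text
clock: 3.8
eef_pos: [603.9, 92.5, 185.7]
tool_rot: [3.138, -0.696, 2.645]
force: [0.4, 0.6, 0.0]
width: 42.7
gripper_force: 0.0
```

```bash
python3 - <<'E'
from plan import *
W=shot('wrist');n=now();print(n[0],grasp('big',100)[0],ctrl.read_state()['qd'].round(3))
def fish(P,X):
    c=np.array(P['R'])@X+P['t'];r=np.hypot(*c[:2]);th=np.arctan2(r,c[2]);return c[:2]/r*th*P['fx']+[P['cx'],P['cy']]
x,y,z,yaw,*_=COV['big'];F=frame(yaw);q=np.array([x,y,z])
print([fish(W,q+F@v).round(1) for v in([84,0,36],[54,0,36],[-54,0,36],[0,54,36],[0,-54,36])])
h=cv2.cvtColor(W['img'],cv2.COLOR_RGB2HSV);m=((h[...,0]>=100)&(h[...,0]<=135)&(h[...,1]>60)&(h[...,2]>40))
for r in range(165,330,6):
    c=np.nonzero(m[r,200:320])[0]; print(r,(c.min()+200,c.max()+200,len(c)) if len(c) else 0,end=' ')
p,R=grasp('big')
rows(n,[(p,R,0.5,20,7.5)])
E
```

```text
[603.96419477  92.33388153 185.81147504] [604.09020903  90.48625004 183.60977441] [ 0.001 -0.001  0.005  0.001  0.003  0.     0.   ]
[array([255.4, 185. ]), array([255.4, 220.9]), array([255.6, 322.3]), array([195.1, 275.6]), array([316.1, 276.2])]
165 0 171 0 177 0 183 0 189 (np.int64(253), np.int64(267), 15) 195 (np.int64(254), np.int64(267), 14) 201 (np.int64(254), np.int64(267), 14) 207 (np.int64(254), np.int64(267), 14) 213 (np.int64(254), np.int64(267), 14) 219 (np.int64(254), np.int64(266), 13) 225 (np.int64(245), np.int64(276), 32) 231 (np.int64(227), np.int64(292), 66) 237 (np.int64(218), np.int64(301), 84) 243 (np.int64(218), np.int64(300), 83) 249 (np.int64(218), np.int64(300), 83) 255 (np.int64(218), np.int64(300), 83) 261 (np.int64(218), np.int64(299), 82) 267 (np.int64(217), np.int64(300), 84) 273 (np.int64(216), np.int64(302), 87) 279 (np.int64(214), np.int64(303), 90) 285 (np.int64(213), np.int64(304), 92) 291 (np.int64(212), np.int64(306), 95) 297 (np.int64(210), np.int64(307), 98) 303 (np.int64(211), np.int64(307), 97) 309 (np.int64(218), np.int64(300), 83) 315 (np.int64(226), np.int64(291), 66) 321 (np.int64(236), np.int64(284), 49) 327 0 [[[0,0,0.001,-0.002,-0.002,0.112,0.5],[0,0.001,0,-0.002,-0.002,0.113,0.5],[0,0,0.001,-0.003,-0.001,0.112,0.5],[0,0.001,0.001,-0.002,-0.002,0.112,0.5],[0,0,0.001,-0.002,-0.002,0.112,0.5],[0,0.001,0,-0.002,-0.002,0.113,0.5]]]
```

Request:
{"name": "step_arm", "arguments": {
  "series": [
    [[0, 0, 0, -0.002, 0, 0.112, 0.5], [0, 0, 0, -0.002, 0, 0.112, 0.5], [0, 0, 0, -0.002, 0, 0.112, 0.5], [0, 0, 0, -0.002, 0, 0.112, 0.5], [0, 0, 0, -0.002, 0, 0.112, 0.5], [0, 0, 0, -0.002, 0, 0.112, 0.5], [0, 0, 0, 0, 0, 0, 0.5], [0, 0, 0, 0, 0, 0, 0.5]]
  ]
}}

```text
clock: 4.65
eef_pos: [548.9, 121.7, 106.6]
tool_rot: [3.14, -0.696, 2.642]
force: [1.3, -0.6, 0.7]
width: 42.9
gripper_force: 0.0
```

Request:
{"name": "step_arm", "arguments": {
  "series": [
    [[0, 0, 0, 0, 0, 0, 1], [0, 0, 0, 0, 0, 0, 1], [0, 0, 0, 0, 0, 0, 1], [0, 0, 0, 0, 0, 0, 1], [0, 0, 0, 0, 0, 0, 1], [0, 0, 0, 0, 0, 0, 1]]
  ]
}}

```text
clock: 5.25
eef_pos: [549.4, 121.7, 105.8]
tool_rot: [3.139, -0.697, 2.641]
force: [3.3, 1.6, 4.3]
width: 10.3
gripper_force: 60.0
```

```bash
python3 - <<'E'
from plan import *
n=now();p,R=n[0],n[1]
a=p-R[:,2]*70
hp,hR=place('big',110,0,100)
print(n[0],hp);rows(n,[(p-R[:,2]*20,R,1,8,7),(a,R,1,25,7),(hp,hR,1,30,6)])
E
```

```text
[549.41157327 121.65881705 105.83853691] [437.57454968 402.1578687  120.        ]
[[[0,0,0,0,0,-0.044,1],[0,0,0,0,0,-0.045,1],[0,0,0,0,0,-0.044,1],[0,0,0,0,0,-0.111,1],[0,0,0,0,0,-0.111,1],[0,0,0,0,0,-0.112,1],[-0.026,-0.071,0.073,0.104,0.107,0.116,1],[-0.027,-0.07,0.074,0.117,0.098,0.112,1],[-0.026,-0.071,0.073,0.128,0.088,0.108,1],[-0.026,-0.071,0.073,0.138,0.079,0.101,1],[-0.027,-0.071,0.073,0.148,0.069,0.095,1],[-0.026,-0.07,0.074,0.157,0.058,0.088,1]]]
[[[-0.027,-0.071,0.073,0.165,0.047,0.08,1],[-0.026,-0.071,0.073,0.171,0.035,0.072,1],[-0.026,-0.071,0.073,0.177,0.024,0.063,1],[-0.027,-0.07,0.074,0.181,0.013,0.053,1],[-0.026,-0.071,0.073,0.184,0.001,0.043,1],[-0.026,-0.071,0.073,0.186,-0.01,0.032,1]]]
```

Request:
{"name": "step_arm", "arguments": {
  "series": [
    [[0, 0, 0, 0, 0, -0.044, 1], [0, 0, 0, 0, 0, -0.045, 1], [0, 0, 0, 0, 0, -0.044, 1], [0, 0, 0, 0, 0, -0.111, 1], [0, 0, 0, 0, 0, -0.111, 1], [0, 0, 0, 0, 0, -0.112, 1], [-0.026, -0.071, 0.073, 0.104, 0.107, 0.116, 1], [-0.027, -0.07, 0.074, 0.117, 0.098, 0.112, 1], [-0.026, -0.071, 0.073, 0.128, 0.088, 0.108, 1], [-0.026, -0.071, 0.073, 0.138, 0.079, 0.101, 1], [-0.027, -0.071, 0.073, 0.148, 0.069, 0.095, 1], [-0.026, -0.07, 0.074, 0.157, 0.058, 0.088, 1]]
  ]
}}

```text
clock: 6.45
eef_pos: [512.3, 249.9, 139.2]
tool_rot: [-3.071, -0.345, 2.252]
force: [-0.1, 0.8, -0.9]
width: 10.3
gripper_force: 59.2
```

Request:
{"name": "step_arm", "arguments": {
  "series": [
    [[-0.027, -0.071, 0.073, 0.165, 0.047, 0.08, 1], [-0.026, -0.071, 0.073, 0.171, 0.035, 0.072, 1], [-0.026, -0.071, 0.073, 0.177, 0.024, 0.063, 1], [-0.027, -0.07, 0.074, 0.181, 0.013, 0.053, 1], [-0.026, -0.071, 0.073, 0.184, 0.001, 0.043, 1], [-0.026, -0.071, 0.073, 0.186, -0.01, 0.032, 1], [0, 0, 0, 0, 0, 0, 1], [0, 0, 0, 0, 0, 0, 1], [0, 0, 0, 0, 0, 0, 1]]
  ]
}}

```text
clock: 7.35
eef_pos: [437.8, 399.7, 119.5]
tool_rot: [-3.139, 0.002, 1.919]
force: [1.4, -0.6, -0.5]
width: 10.6
gripper_force: 59.2
```

```bash
python3 - <<'E'
from plan import *
T=shot('top','t2.png');S=shot('side','s2.png');W=shot('wrist','w2.png')
n=now();hp,hR=place('big',110,0,100);print(n[0],hp,np.degrees(Ro.from_matrix(n[1].T@hR).as_rotvec()),ctrl.read_state()['width'])
import pickle;pickle.dump((T,S,W),open('ts2.pkl','wb'))
a=[cv2.resize(P['img'][130:280,60:260],(400,300)) for P in(T,S)]
cv2.imwrite('pics/c2.png',np.vstack([np.hstack(a),np.hstack([W['img'][:300,56:456],np.zeros((300,400,3),np.uint8)])])[:,:,::-1])
E
```

```text
[438.18052135 399.49194756 119.60777152] [437.57454968 402.1578687  120.        ] [-0.14167534  0.0614114  -0.18372697] 10.562071839871457
```

View pics/c2.png

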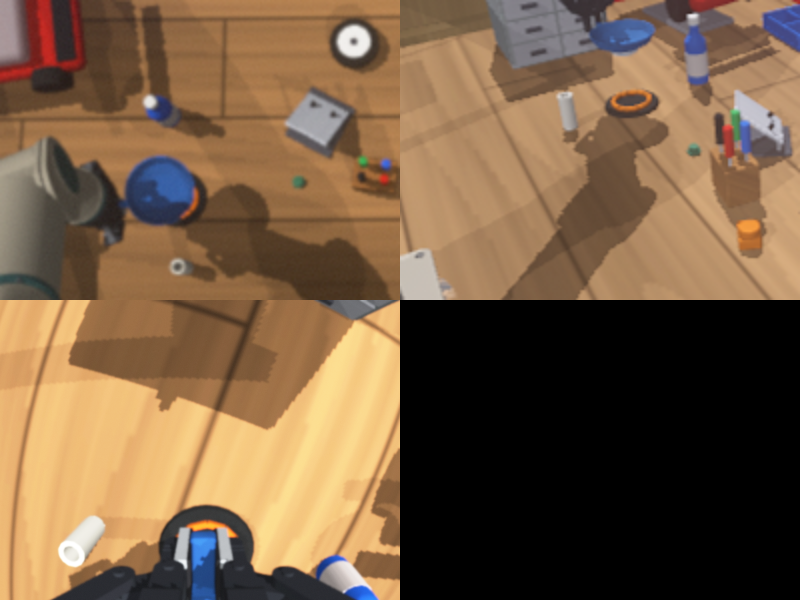

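```bash
cat > fit0.py <<'E'
from fit import *
from scipy.optimize import minimize
def fit0(Ps,n,x0,lug=True):
    """hull-only level fit; residual robust to lug/gripper: use mask hull region of rim disc"""
    hull=pts(n)[0];out=[]
    ms=[cv2.GaussianBlur(cmask(P,n,proj(P,np.array(x0[:3])+[0,0,30])[0],30),(0,0),1.2) for P in Ps]
    def rend(P,X):
        s=4;o=np.zeros((384*s,512*s),np.uint8);F=Ro.from_euler('xyz',[X[3],X[4],0]).as_matrix()
        v=proj(P,hull@F.T+X[:3]);v=(cv2.convexHull(((v+.5)*s-.5).astype(np.float32))*16).astype(np.int32)
        cv2.fillConvexPoly(o,v,1,shift=4);return cv2.GaussianBlur(cv2.resize(o.astype(np.float32),(512,384),interpolation=cv2.INTER_AREA),(0,0),1.2)
    f=lambda X:sum(np.abs(rend(P,X)-m).sum()/m.sum() for P,m in zip(Ps,ms))+.5*(X[3]**2+X[4]**2)
    x0=np.r_[x0,0,0];sx=x0+np.r_[np.zeros((1,5)),np.diag([8,8,6,.1,.1])]
    r=minimize(f,x0,method='Nelder-Mead',options=dict(initial_simplex=sx,maxiter=300,xatol=.05,fatol=1e-5))
    return r.x,r.fun,[m.sum() for m in ms]
E
python3 - <<'E'
from plan import *; from fit0 import *
import pickle;T,S,W=pickle.load(open('ts2.pkl','rb'))
n=now();F=n[1];c=n[0]-72*F[:,0];print('predicted knob',c+[0,0,17-31])
for nm,Ps in(('TS',[T,S]),('T',[T])): print(nm,[np.round(v,3) for v in fit0(Ps,'big',c+[0,0,-14])])
E
```

```text
predicted knob [462.58896674 331.75553347 105.68522858]
TS [array([ 4.62030e+02,  3.31018e+02,  1.06256e+02, -1.90000e-02,
        4.00000e-03]), np.float64(0.167), array([923., 417.], dtype=float32)]
T [array([ 4.67717e+02,  3.49590e+02,  3.47930e+01, -2.20000e-02,
        4.60000e-02]), np.float64(0.046), array([923.], dtype=float32)]
```

```bash
python3 - <<'E'
from plan import *
import pickle;T,S=pickle.load(open('ts.pkl','rb'))
for P in(T,S):
    h=cv2.cvtColor(P['img'],cv2.COLOR_RGB2HSV);c=proj(P,[462,334,12])[0]
    # black disc + ring outer hull: dark pixels (V<90) or orange
    yy,xx=np.mgrid[:384,:512];near=np.hypot(xx-c[0],yy-c[1])<22
    for nm,m in(('or',(h[...,0]<=16)&(h[...,1]>170)&(h[...,2]>90)),('blk',(h[...,2]<75))):
        m=m&near;q=np.c_[xx[m],yy[m]].astype(np.float32)
        e=cv2.fitEllipse(cv2.convexHull(q));print(nm,m.sum(),np.round(e[0],1),np.round(e[1],1),pix2z(P,e[0],12 if nm=='or' else 5).round(1))
    a=np.linspace(0,2*np.pi,50)
    for r,z in((33.5,12),(48,6)):
        e=cv2.fitEllipse(proj(P,np.c_[462+r*np.cos(a),334+r*np.sin(a),0*a+z]).astype(np.float32));print(' exp',np.round(e[0],1),np.round(e[1],1))
E
```

```text
or 177 [148.2 228.4] [21.2 21.6] [462.1 335.2  12. ]
blk 353 [149.1 228.9] [27.  27.3] [461.1 334.    5. ]
 exp [148.6 228.5] [19.8 20.6]
 exp [149.  228.7] [28.3 29.4]
or 83 [175.3 179.8] [ 9.7 20.1] [462.1 331.4  12. ]
blk 43 [175.6 182.3] [11.2 25.6] [459.9 325.9   5. ]
 exp [175.  179.6] [ 8.8 19.6]
 exp [175.2 181.2] [12.7 28. ]
```

```bash
python3 - <<'E'
from plan import *
n=now();R=place('big',110,0)[1];print(n[0])
p=n[0]+[-.3,1.8,0]
rows(n,[(p+[0,0,-80],R,1,16,7,2),(p+[0,0,-98],R,1,4.5,7,2)])
E
```

```text
[438.18052135 399.49194756 119.60777152]
[[[-0.001,0,-0.001,0.002,0.001,0.089,1],[0,0,0,0.002,0,0.089,1],[-0.001,0.001,-0.001,0.002,0.001,0.089,1],[0,0,-0.001,0.002,0,0.089,1],[-0.001,0,0,0.002,0.001,0.088,1],[0,0,-0.001,0.002,0,0.089,1],[0,0,0,0,0,0,1],[0,0,0,0,0,0,1],[0,0,0,0,0,0.024,1],[0,0,0,0,0,0.024,1],[0,0,0,0,0,0.024,1],[0,0,0,0,0,0.024,1]]]
[[[0,0,0,0,0,0.024,1],[0,0,0,0,0,0,1],[0,0,0,0,0,0,1]]]
```

Request:
{"name": "step_arm", "arguments": {
  "series": [
    [[0, 0, -0.001, 0.002, 0.001, 0.089, 1], [0, 0, 0, 0.002, 0, 0.089, 1], [-0.001, 0.001, -0.001, 0.002, 0.001, 0.089, 1], [0, 0, -0.001, 0.002, 0, 0.089, 1], [-0.001, 0, 0, 0.002, 0.001, 0.088, 1], [0, 0, -0.001, 0.002, 0, 0.089, 1], [0, 0, 0, 0, 0, 0, 1], [0, 0, 0, 0, 0, 0, 1], [0, 0, 0, 0, 0, 0.024, 1], [0, 0, 0, 0, 0, 0.024, 1], [0, 0, 0, 0, 0, 0.024, 1], [0, 0, 0, 0, 0, 0, 1]]
  ]
}}

```text
clock: 8.7
eef_pos: [435.8, 403.2, 28.2]
tool_rot: [-3.14, -0.0, 1.924]
force: [-0.5, 0.4, -1.4]
width: 10.4
gripper_force: 59.1
```

Request:
{"name": "step_arm", "arguments": {
  "series": [
    [[0, 0, 0, 0, 0, 0.024, 1], [0, 0, 0, 0, 0, 0.024, 1], [0, 0, 0, 0, 0, 0, 1], [0, 0, 0, 0, 0, 0, 1]]
  ]
}}

```text
clock: 9.1
eef_pos: [436.1, 403.2, 21.2]
tool_rot: [-3.14, 0.0, 1.923]
force: [0.9, 0.3, -1.9]
width: 10.9
gripper_force: 59.2
```

Request:
{"name": "step_arm", "arguments": {
  "series": [
    [[0, 0, 0, -0.008, 0, 0, 1], [0, 0, 0, -0.007, 0, 0, 1], [0, 0, 0, 0, 0, 0.007, 1], [0, 0, 0, 0, 0, 0, 1], [0, 0, 0, 0, 0, 0, 1]]
  ]
}}

```text
clock: 9.6
eef_pos: [437.2, 401.0, 20.4]
tool_rot: [-3.141, 0.0, 1.923]
force: [0.9, 0.1, -0.3]
width: 10.9
gripper_force: 59.3
```

Down 1 mm more, then release gently and retreat up.

Request:
{"name": "step_arm", "arguments": {
  "series": [
    [[0, 0, 0, 0, 0, 0.004, 1], [0, 0, 0, 0, 0, 0, 1], [0, 0, 0, 0, 0, 0, 0.6], [0, 0, 0, 0, 0, 0, 0.6], [0, 0, 0, 0, 0, 0, 0.6], [0, 0, 0, 0, 0, 0, 0.6], [0, 0, 0, 0, 0, -0.1, 0.6], [0, 0, 0, 0, 0, -0.2, 0.6], [0, 0, 0, 0, 0, -0.3, 0.6], [0, 0, 0, 0, 0, -0.3, 0.6], [0, 0, 0, 0, 0, -0.3, 0.6], [0, 0, 0, 0, 0, 0, 0.6]]
  ]
}}

```text
clock: 10.8
eef_pos: [440.9, 403.3, 207.2]
tool_rot: [3.131, -0.005, 1.923]
force: [-0.0, 0.5, -0.8]
width: 34.3
gripper_force: 0.0
```

```bash
python3 - <<'E'
from plan import *
n=now();p,R=grasp('mid',100,True);print(n[0],p,grasp('mid')[0],ctrl.read_state()['width'])
rows(n,[(np.array([480,180,240.]),n[1],0.5,42,8),(p,R,0.5,42,7.8,3)])
E
```

```text
[440.8523521  403.27084665 207.17505942] [ 597.31798476 -147.27860648  185.24558936] [ 535.48236327 -129.72540088  108.64114504] 34.27712744584954
[[[0,0,0,-0.248,-0.044,-0.038,0.5],[0,0,0,-0.247,-0.045,-0.038,0.5],[0,0,0,-0.248,-0.044,-0.039,0.5],[0,0,0,-0.248,-0.044,-0.038,0.5],[0,0,0,-0.247,-0.045,-0.038,0.5],[0,0,0,-0.248,-0.044,-0.038,0.5],[0.057,-0.03,0.157,-0.136,-0.001,0.021,0.5],[0.057,-0.03,0.157,-0.135,0.016,0.023,0.5],[0.057,-0.03,0.157,-0.132,0.034,0.026,0.5],[0.057,-0.031,0.157,-0.125,0.051,0.027,0.5],[0.058,-0.03,0.156,-0.118,0.067,0.027,0.5],[0.057,-0.03,0.157,-0.107,0.082,0.026,0.5]]]
[[[0.057,-0.03,0.157,-0.096,0.096,0.025,0.5],[0.057,-0.03,0.157,-0.083,0.109,0.022,0.5],[0.057,-0.03,0.157,-0.069,0.118,0.019,0.5],[0.057,-0.03,0.157,-0.053,0.126,0.015,0.5],[0.057,-0.031,0.157,-0.036,0.133,0.01,0.5],[0.058,-0.03,0.156,-0.02,0.137,0.005,0.5],[0.057,-0.03,0.157,-0.003,0.138,-0.001,0.5],[0.057,-0.03,0.157,0.014,0.137,-0.008,0.5],[0.057,-0.03,0.157,0.03,0.134,-0.014,0.5],[0.057,-0.03,0.157,0.046,0.128,-0.021,0.5],[0.057,-0.03,0.157,0.061,0.121,-0.027,0.5],[0,0,0,0,0,0,0.5]]]
[[[0,0,0,0,0,0,0.5],[0,0,0,0,0,0,0.5]]]
```

Request:
{"name": "step_arm", "arguments": {
  "series": [
    [[0, 0, 0, -0.248, -0.044, -0.038, 0.5], [0, 0, 0, -0.247, -0.045, -0.038, 0.5], [0, 0, 0, -0.248, -0.044, -0.039, 0.5], [0, 0, 0, -0.248, -0.044, -0.038, 0.5], [0, 0, 0, -0.247, -0.045, -0.038, 0.5], [0, 0, 0, -0.248, -0.044, -0.038, 0.5], [0.057, -0.03, 0.157, -0.136, -0.001, 0.021, 0.5], [0.057, -0.03, 0.157, -0.135, 0.016, 0.023, 0.5], [0.057, -0.03, 0.157, -0.132, 0.034, 0.026, 0.5], [0.057, -0.031, 0.157, -0.125, 0.051, 0.027, 0.5], [0.058, -0.03, 0.156, -0.118, 0.067, 0.027, 0.5], [0.057, -0.03, 0.157, -0.107, 0.082, 0.026, 0.5]]
  ]
}}

```text
clock: 12.0
eef_pos: [517.9, 62.4, 215.6]
tool_rot: [-2.942, 0.226, 1.197]
force: [-0.4, -0.2, -0.8]
width: 42.7
gripper_force: 0.0
```

Request:
{"name": "step_arm", "arguments": {
  "series": [
    [[0.057, -0.03, 0.157, -0.096, 0.096, 0.025, 0.5], [0.057, -0.03, 0.157, -0.083, 0.109, 0.022, 0.5], [0.057, -0.03, 0.157, -0.069, 0.118, 0.019, 0.5], [0.057, -0.03, 0.157, -0.053, 0.126, 0.015, 0.5], [0.057, -0.031, 0.157, -0.036, 0.133, 0.01, 0.5], [0.058, -0.03, 0.156, -0.02, 0.137, 0.005, 0.5], [0.057, -0.03, 0.157, -0.003, 0.138, -0.001, 0.5], [0.057, -0.03, 0.157, 0.014, 0.137, -0.008, 0.5], [0.057, -0.03, 0.157, 0.03, 0.134, -0.014, 0.5], [0.057, -0.03, 0.157, 0.046, 0.128, -0.021, 0.5], [0.057, -0.03, 0.157, 0.061, 0.121, -0.027, 0.5], [0, 0, 0, 0, 0, 0, 0.5]]
  ]
}}

```text
clock: 13.2
eef_pos: [591.9, -155.0, 179.7]
tool_rot: [3.12, 0.707, -0.299]
force: [-0.9, -0.8, -0.6]
width: 42.6
gripper_force: 0.0
```

Request:
{"name": "step_arm", "arguments": {
  "series": [
    [[0, 0, 0, 0, 0, 0, 0.5], [0, 0, 0, 0, 0, 0, 0.5]]
  ]
}}

```text
clock: 13.4
eef_pos: [593.9, -148.3, 181.5]
tool_rot: [3.129, 0.704, -0.282]
force: [-0.4, -0.4, -0.2]
width: 42.6
gripper_force: 0.0
```

```bash
cat > look.py <<'E'
from plan import *; from fit0 import *
import sys
n=sys.argv[1];flip=True
W=shot('wrist','wl_%s.png'%n);T=shot('top','tl_%s.png'%n);S=shot('side','sl_%s.png'%n)
import pickle;pickle.dump((T,S,W),open('l_%s.pkl'%n,'wb'))
st=now();p,R=grasp(n,100,flip);s=ctrl.read_state();print(s['clock'],s['width'],s['qpos'].round(2),st[0],p,'in tool',((st[0]-p)@st[1]).round(1),np.degrees(Ro.from_matrix(st[1].T@R).as_rotvec()).round(2))
def fish(P,X):
    c=np.array(P['R'])@X+P['t'];r=np.hypot(*c[:2]);th=np.arctan2(r,c[2]);return (c[:2]/r*th*P['fx']+[P['cx'],P['cy']]).round(1)
x,y,z,yaw,*_=COV[n];F=frame(yaw);q=np.array([x,y,z]);Rr,_,L,_=G[n]
print('pred',[fish(W,q+F@v).tolist() for v in([L,0,36],[Rr,0,36],[-Rr,0,36])],'tcp axis',[fish(W,st[0]+st[1][:,2]*d).tolist() for d in(0,100)])
h=cv2.cvtColor(W['img'],cv2.COLOR_RGB2HSV);lo,hi,sa=HS[n]
m=(h[...,0]>=lo)&(h[...,0]<=hi)&(h[...,1]>sa)&(h[...,2]>50)
if n=='small': m|=(h[...,0]>174)&(h[...,1]>sa)&(h[...,2]>50)
for r in range(150,350,5):
    c=np.nonzero(m[r,200:320])[0]
    if len(c): print(r,c.min()+200,c.max()+200,end='; ')
E
python3 look.py mid; python3 - <<'E'
from plan import *; from fit0 import *
import pickle;T,S,W=pickle.load(open('l_mid.pkl','rb'))
print([np.round(v,3) for v in fit0([T,S],'big',(462,333.5,6))])
E
```

```text
13.55 42.99697674922523 [-0.08  1.22  0.93  0.94 -0.62  1.97 -1.17] [ 594.02285215 -147.87386112  181.68967769] [ 597.31798476 -147.27860648  185.24558936] in tool [0.  1.4 4.7] [ 0.57  0.33 -0.25]
pred [[257.1, 209.3], [256.8, 172.2], [256.1, 44.6]] tcp axis [[260.1, 243.7], [259.8, 190.8]]
150 206 299; 155 214 292; 160 218 287; 165 226 277; 170 242 260; 175 244 260; 180 245 260; 185 245 260; 190 245 260; 195 245 260; 200 245 260; 205 245 260; [array([ 4.58843e+02,  3.31301e+02,  8.19900e+00, -4.70000e-02,
        5.50000e-02]), np.float64(0.179), array([859., 411.], dtype=float32)]
```

Request:
{"name": "step_arm", "arguments": {
  "series": [
    [[0, 0, 0, 0, -0.012, 0.1, 0.5], [0, 0, 0, 0, -0.013, 0.1, 0.5], [0, 0, 0, 0, -0.012, 0.1, 0.5], [0, 0, 0, 0, 0, 0, 0.5]]
  ]
}}

```text
clock: 13.95
eef_pos: [566.2, -134.2, 146.1]
tool_rot: [3.129, 0.707, -0.283]
force: [0.8, 0.1, 0.2]
width: 42.5
gripper_force: 0.0
```

```bash
python3 - <<'E'
from plan import *
import pickle;T,S,W=pickle.load(open('l_mid.pkl','rb'))
s=ctrl.read_state();st=now();p,R=grasp('mid',0,True);print(s['qpos'].round(3),'in tool',((st[0]-p)@st[1]).round(1),np.degrees(Ro.from_matrix(st[1].T@R).as_rotvec()).round(2))
import fit
o=fit.frame; fit.frame=lambda y,t=0:o(y,0)
for Ps in([T,S],[T],[S]):
    ff=fit.fit(Ps,'big',(462,333.5,6,1.92),wz=0) if len(Ps)>1 else None
    if ff: print(ff[0].round(2),ff[1:])
E
```

```text
[-0.13   1.216  0.928  1.096 -0.615  1.861 -1.129] in tool [ -0.9  -3.6 -48.5] [ 0.51  0.51 -0.28]
[461.28 333.32   5.79   1.92] (np.float64(0.024700650945305824), [np.float32(859.0001), np.float32(411.00003)])
```

Request:
{"name": "step_arm", "arguments": {
  "series": [
    [[0, 0, 0, 0.002, 0, 0.1, 0.5], [0, 0, 0, 0.002, 0, 0.1, 0.5], [0, 0, 0, 0.002, 0, 0.08, 0.5], [0, 0, 0, 0, 0, 0.04, 0.5], [0, 0, 0, 0, 0, 0, 0.5], [0, 0, 0, 0, 0, 0, 0.5]]
  ]
}}

```text
clock: 14.55
eef_pos: [538.2, -128.8, 110.2]
tool_rot: [3.127, 0.703, -0.285]
force: [0.4, 0.3, -0.0]
width: 42.8
gripper_force: 0.0
```

Request:
{"name": "step_arm", "arguments": {
  "series": [
    [[0, 0, 0, 0, 0, 0, 1], [0, 0, 0, 0, 0, 0, 1], [0, 0, 0, 0, 0, 0, 1], [0, 0, 0, 0, 0, 0, 1], [0, 0, 0, 0, 0, 0, 1], [0, 0, 0, 0, 0, 0, 1]]
  ]
}}

```text
clock: 15.15
eef_pos: [537.8, -128.7, 110.0]
tool_rot: [3.127, 0.704, -0.285]
force: [1.6, 0.5, 2.9]
width: 10.5
gripper_force: 60.2
```

```bash
python3 - <<'E'
from plan import *
n=now();p,R=n;g,gR=grasp('mid',0,True);print('in tool',((p-g)@R).round(1))
hp,hR=place('mid',240,13,70,True,(461.3,333.3,6))
a=p-R[:,2]*70
print(p,hp);rows(n,[(p-R[:,2]*20,R,1,8,7),(a,R,1,25,7),(np.array([490,60,215.]),Ro.from_matrix(R).as_matrix()@Ro.from_rotvec(Ro.from_matrix(R.T@hR).as_rotvec()*.5).as_matrix(),1,35,7),(hp,hR,1,32,7,3)])
E
```

```text
in tool [ 0.6 -1.6 -2.3]
[ 537.77057691 -128.72056945  109.9512689 ] [426.8        273.54424714 107.        ]
[[[0,0,0,0,0,-0.044,1],[0,0,0,0,0,-0.045,1],[0,0,0,0,0,-0.044,1],[0,0,0,0,0,-0.111,1],[0,0,0,0,0,-0.111,1],[0,0,0,0,0,-0.112,1],[-0.041,0.055,-0.115,-0.137,-0.159,0.049,1],[-0.042,0.055,-0.116,-0.123,-0.173,0.038,1],[-0.041,0.055,-0.115,-0.109,-0.184,0.028,1],[-0.042,0.055,-0.116,-0.092,-0.194,0.016,1],[-0.041,0.055,-0.115,-0.075,-0.202,0.007,1],[-0.042,0.055,-0.115,-0.057,-0.208,-0.003,1]]]
[[[-0.041,0.055,-0.116,-0.037,-0.212,-0.011,1],[-0.036,0.048,-0.101,0.055,-0.173,0.098,1],[-0.037,0.048,-0.101,0.066,-0.171,0.095,1],[-0.036,0.048,-0.101,0.075,-0.168,0.093,1],[-0.036,0.048,-0.101,0.085,-0.164,0.091,1],[-0.036,0.048,-0.101,0.094,-0.16,0.09,1],[-0.037,0.048,-0.1,0.104,-0.155,0.089,1],[-0.036,0.048,-0.101,0.112,-0.148,0.089,1],[-0.036,0.048,-0.101,0.12,-0.142,0.089,1],[0,0,0,0,0,0,1],[0,0,0,0,0,0,1],[0,0,0,0,0,0,1]]]
```

Request:
{"name": "step_arm", "arguments": {
  "series": [
    [[0, 0, 0, 0, 0, -0.044, 1], [0, 0, 0, 0, 0, -0.045, 1], [0, 0, 0, 0, 0, -0.044, 1], [0, 0, 0, 0, 0, -0.111, 1], [0, 0, 0, 0, 0, -0.111, 1], [0, 0, 0, 0, 0, -0.112, 1], [-0.041, 0.055, -0.115, -0.137, -0.159, 0.049, 1], [-0.042, 0.055, -0.116, -0.123, -0.173, 0.038, 1], [-0.041, 0.055, -0.115, -0.109, -0.184, 0.028, 1], [-0.042, 0.055, -0.116, -0.092, -0.194, 0.016, 1], [-0.041, 0.055, -0.115, -0.075, -0.202, 0.007, 1], [-0.042, 0.055, -0.115, -0.057, -0.208, -0.003, 1]]
  ]
}}

```text
clock: 16.35
eef_pos: [502.7, 32.5, 207.9]
tool_rot: [-3.019, 0.403, 0.34]
force: [0.2, 0.5, -0.1]
width: 10.0
gripper_force: 59.8
```

Request:
{"name": "step_arm", "arguments": {
  "series": [
    [[-0.041, 0.055, -0.116, -0.037, -0.212, -0.011, 1], [-0.036, 0.048, -0.101, 0.055, -0.173, 0.098, 1], [-0.037, 0.048, -0.101, 0.066, -0.171, 0.095, 1], [-0.036, 0.048, -0.101, 0.075, -0.168, 0.093, 1], [-0.036, 0.048, -0.101, 0.085, -0.164, 0.091, 1], [-0.036, 0.048, -0.101, 0.094, -0.16, 0.09, 1], [-0.037, 0.048, -0.1, 0.104, -0.155, 0.089, 1], [-0.036, 0.048, -0.101, 0.112, -0.148, 0.089, 1], [-0.036, 0.048, -0.101, 0.12, -0.142, 0.089, 1], [0, 0, 0, 0, 0, 0, 1], [0, 0, 0, 0, 0, 0, 1], [0, 0, 0, 0, 0, 0, 1]]
  ]
}}

```text
clock: 17.55
eef_pos: [428.1, 272.6, 107.4]
tool_rot: [3.141, -0.0, 1.045]
force: [-0.3, -0.7, -1.0]
width: 10.2
gripper_force: 59.8
```

```bash
cat > hov.py <<'E'
from plan import *; from fit0 import *
import sys,pickle
n,yaw,kz,d,rr=sys.argv[1],*map(float,sys.argv[2:6])
T=shot('top');S=shot('side')
pickle.dump((T,S),open('h_%s.pkl'%n,'wb'))
a=[cv2.resize(P['img'][130:280,60:260],(400,300)) for P in(T,S)];cv2.imwrite('pics/h_%s.png'%n,np.hstack(a)[:,:,::-1])
st=now();s=ctrl.read_state();R=place(n,yaw,0,0,True)[1]
print(st[0],s['width'],s['qpos'].round(2),'roterr',np.degrees(Ro.from_matrix(st[1].T@R).as_rotvec()).round(2))
c=st[0]+rr*st[1][:,0]-(31-d)*(-st[1][:,2]);print('pred knob',c.round(1),'need',np.array([461.3,333.3,6+kz])-c)
print([np.round(v,3) for v in fit0([T,S],n,c)])
E
python3 hov.py mid 240 13 10.7 68.4
```

```text
[428.01904913 272.50626874 107.31546994] 10.319082257126801 [-1.03  0.71  0.64  2.04 -0.72  0.63 -0.43] roterr [ 0.04 -0.01 -0.16]
pred knob [462.4 331.6  87. ] need [ -1.09991252   1.65833577 -68.02726563]
[array([487.936, 337.513,  92.911,  -1.158,   0.776]), np.float64(35.776), array([  7., 108.], dtype=float32)]
```

View pics/h_mid.png

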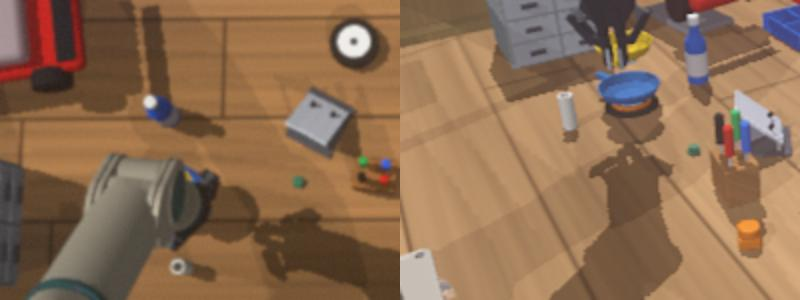

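```bash
python3 - <<'E'
from plan import *
n=now();R=place('mid',240,0,0,True)[1];p=n[0]+[-1.1,1.7,0]
rows(n,[(p+[0,0,-45],R,1,12,7,2),(p+[0,0,-60],R,1,4,7,2)])
E
```

```text
[[[0,0,-0.001,0.002,-0.003,0.075,1],[0,0,-0.001,0.001,-0.003,0.075,1],[0.001,0,-0.001,0.002,-0.003,0.075,1],[0,0,-0.001,0.001,-0.003,0.075,1],[0,0,0,0,0,0,1],[0,0,0,0,0,0,1],[0,0,0,0,0,0.025,1],[0,0,0,0,0,0.025,1],[0,0,0,0,0,0.025,1],[0,0,0,0,0,0.025,1],[0,0,0,0,0,0,1],[0,0,0,0,0,0,1]]]
```

Request:
{"name": "step_arm", "arguments": {
  "series": [
    [[0, 0, -0.001, 0.002, -0.003, 0.075, 1], [0, 0, -0.001, 0.001, -0.003, 0.075, 1], [0.001, 0, -0.001, 0.002, -0.003, 0.075, 1], [0, 0, -0.001, 0.001, -0.003, 0.075, 1], [0, 0, 0, 0, 0, 0, 1], [0, 0, 0, 0, 0, 0, 1], [0, 0, 0, 0, 0, 0.025, 1], [0, 0, 0, 0, 0, 0.025, 1], [0, 0, 0, 0, 0, 0.025, 1], [0, 0, 0, 0, 0, 0.025, 1], [0, 0, 0, 0, 0, 0, 1], [0, 0, 0, 0, 0, 0, 1]]
  ]
}}

```text
clock: 18.85
eef_pos: [425.5, 275.1, 46.7]
tool_rot: [-3.14, 0.001, 1.05]
force: [0.7, -0.8, -0.4]
width: 10.4
gripper_force: 59.8
```

```bash
python3 hov.py mid 240 13 10.7 68.4 | head -3
```

```text
[425.60561247 275.22991606  46.85616717] 10.138533019697533 [-0.96  0.8   0.51  2.06 -0.83  0.5  -0.34] roterr [-0.07  0.01  0.16]
pred knob [459.6 334.6  26.5] need [ 1.6811968  -1.26907183 -7.54317998]
[array([485.235, 337.401,  33.475,  -1.153,   0.823]), np.float64(69.881), array([ 3., 92.], dtype=float32)]
```

View pics/h_mid.png

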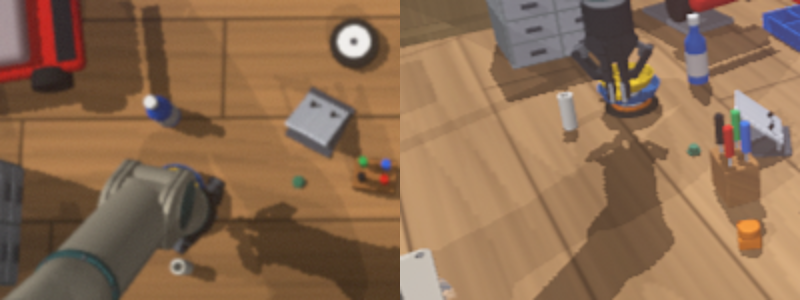

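Request:
{"name": "step_arm", "arguments": {
  "series": [
    [[0, 0, 0, 0, 0.007, 0, 1], [0, 0, 0, -0.001, 0.005, 0, 1], [0, 0, 0, 0, 0, 0.015, 1], [0, 0, 0, 0, 0, 0.015, 1], [0, 0, 0, 0, 0, 0.01, 1], [0, 0, 0, 0, 0, 0, 1], [0, 0, 0, 0, 0, 0, 1]]
  ]
}}

```text
clock: 19.65
eef_pos: [426.9, 274.1, 40.7]
tool_rot: [-3.14, 0.0, 1.05]
force: [0.2, -1.3, -1.2]
width: 10.4
gripper_force: 59.8
```

Request:
{"name": "step_arm", "arguments": {
  "series": [
    [[0, 0, 0, 0, 0, 0.005, 1], [0, 0, 0, 0, 0, 0.003, 1], [0, 0, 0, 0, 0, 0, 1], [0, 0, 0, 0, 0, 0, 1]]
  ]
}}

```text
clock: 20.05
eef_pos: [427.0, 274.2, 39.6]
tool_rot: [-3.14, 0.0, 1.05]
force: [-0.6, 0.4, 0.2]
width: 10.2
gripper_force: 59.8
```

Request:
{"name": "step_arm", "arguments": {
  "series": [
    [[0, 0, 0, 0, 0, 0.004, 1], [0, 0, 0, 0, 0, 0, 1], [0, 0, 0, 0, 0, 0, 0.6], [0, 0, 0, 0, 0, 0, 0.6], [0, 0, 0, 0, 0, 0, 0.6], [0, 0, 0, 0, 0, 0, 0.6], [0, 0, 0, 0, 0, -0.1, 0.6], [0, 0, 0, 0, 0, -0.2, 0.6], [0, 0, 0, 0, 0, -0.3, 0.6], [0, 0, 0, 0, 0, -0.3, 0.6], [0, 0, 0, 0, 0, -0.3, 0.6], [0, 0, 0, 0, 0, 0, 0.6]]
  ]
}}

```text
clock: 21.25
eef_pos: [430.6, 275.1, 224.1]
tool_rot: [3.138, -0.009, 1.05]
force: [-0.6, 0.1, -0.5]
width: 34.3
gripper_force: 0.0
```

```bash
python3 - <<'E'
from plan import *
n=now();p,R=grasp('small',100,True);print(n[0],p,grasp('small')[0],ctrl.read_state()['qpos'].round(2))
rows(n,[(np.array([430,60,240.]),n[1],0.5,42,8),(p,R,0.5,42,7.8,3)])
E
```

```text
[430.63629456 275.12739677 224.1095767 ] [ 529.97285827 -324.29398624  181.3888637 ] [ 467.12766344 -310.79433446  104.78441939] [-1.16  0.56  0.82  1.93 -0.53  0.87 -0.58]
[[[0,0,0,-0.208,0.118,-0.019,0.5],[0,0,0,-0.207,0.119,-0.019,0.5],[0,0,0,-0.208,0.118,-0.019,0.5],[0,0,0,-0.207,0.119,-0.019,0.5],[0,0,0,-0.208,0.118,-0.019,0.5],[0,0,0,-0.207,0.118,-0.02,0.5],[0.051,-0.071,0.14,-0.172,0.168,0.035,0.5],[0.05,-0.07,0.14,-0.151,0.188,0.036,0.5],[0.051,-0.071,0.14,-0.127,0.204,0.036,0.5],[0.05,-0.071,0.14,-0.101,0.219,0.035,0.5],[0.051,-0.071,0.14,-0.076,0.229,0.03,0.5],[0.05,-0.07,0.139,-0.048,0.237,0.025,0.5]]]
[[[0.051,-0.071,0.14,-0.021,0.242,0.017,0.5],[0.051,-0.071,0.14,0.007,0.243,0.008,0.5],[0.05,-0.071,0.14,0.033,0.241,-0.004,0.5],[0.051,-0.07,0.14,0.06,0.236,-0.015,0.5],[0.05,-0.071,0.14,0.083,0.226,-0.028,0.5],[0,0,0,0,0,0,0.5],[0,0,0,0,0,0,0.5],[0,0,0,0,0,0,0.5]]]
```

Request:
{"name": "step_arm", "arguments": {
  "series": [
    [[0, 0, 0, -0.208, 0.118, -0.019, 0.5], [0, 0, 0, -0.207, 0.119, -0.019, 0.5], [0, 0, 0, -0.208, 0.118, -0.019, 0.5], [0, 0, 0, -0.207, 0.119, -0.019, 0.5], [0, 0, 0, -0.208, 0.118, -0.019, 0.5], [0, 0, 0, -0.207, 0.118, -0.02, 0.5], [0.051, -0.071, 0.14, -0.172, 0.168, 0.035, 0.5], [0.05, -0.07, 0.14, -0.151, 0.188, 0.036, 0.5], [0.051, -0.071, 0.14, -0.127, 0.204, 0.036, 0.5], [0.05, -0.071, 0.14, -0.101, 0.219, 0.035, 0.5], [0.051, -0.071, 0.14, -0.076, 0.229, 0.03, 0.5], [0.05, -0.07, 0.139, -0.048, 0.237, 0.025, 0.5]]
  ]
}}

```text
clock: 22.45
eef_pos: [481.3, -151.3, 203.9]
tool_rot: [-3.02, 0.389, 0.403]
force: [0.2, 1.1, 0.8]
width: 42.6
gripper_force: 0.0
```

Request:
{"name": "step_arm", "arguments": {
  "series": [
    [[0.051, -0.071, 0.14, -0.021, 0.242, 0.017, 0.5], [0.051, -0.071, 0.14, 0.007, 0.243, 0.008, 0.5], [0.05, -0.071, 0.14, 0.033, 0.241, -0.004, 0.5], [0.051, -0.07, 0.14, 0.06, 0.236, -0.015, 0.5], [0.05, -0.071, 0.14, 0.083, 0.226, -0.028, 0.5], [0, 0, 0, 0, 0, 0, 0.5], [0, 0, 0, 0, 0, 0, 0.5], [0, 0, 0, 0, 0, 0, 0.5]]
  ]
}}

```text
clock: 23.25
eef_pos: [526.5, -324.3, 178.8]
tool_rot: [3.134, 0.705, -0.215]
force: [0.0, 1.0, -0.6]
width: 42.6
gripper_force: 0.0
```

```bash
python3 look.py small; python3 - <<'E'
from plan import *
import pickle;T,S,W=pickle.load(open('l_small.pkl','rb'))
import fit
o=fit.frame; fit.frame=lambda y,t=0:o(y,0)
f=fit.fit([T,S],'mid',(461.3,333.3,19,np.radians(240)),wz=0);print(f[0].round(2),f[1:])
cv2.imwrite('pics/st.png',np.hstack([cv2.resize(P['img'][150:270,80:240],(400,300)) for P in(T,S)])[:,:,::-1])
E
```

```text
23.4 43.01563912298893 [ 0.11  1.24  1.01  0.96 -0.51  1.89 -0.86] [ 527.23541172 -323.54096193  179.88817912] [ 529.97285827 -324.29398624  181.3888637 ] in tool [-1.2 -0.2  3. ] [ 0.37  0.3  -0.12]
pred [[258.9, 207.8], [258.7, 170.7], [258.4, 59.0]] tcp axis [[259.2, 244.9], [259.3, 191.2]]
150 216 294; 155 222 288; 160 230 280; 165 235 269; 170 247 261; 175 249 261; 180 249 261; 185 249 261; 190 249 261; 195 249 261; 200 249 261; [459.45 331.9   20.96   4.2 ] (np.float64(0.01681717298924923), [np.float32(721.00006), np.float32(346.00003)])
```

View pics/st.png

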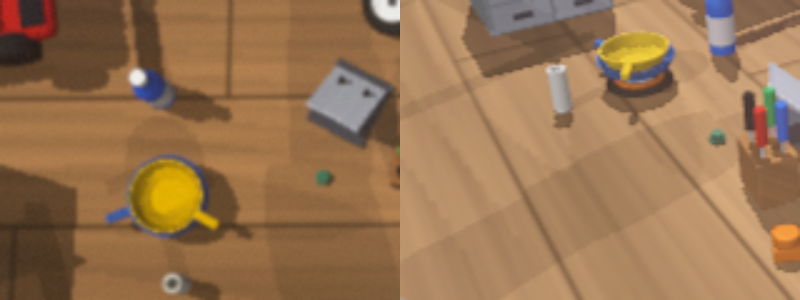

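Request:
{"name": "step_arm", "arguments": {
  "series": [
    [[0, 0, 0, 0.003, -0.008, 0.1, 0.5], [0, 0, 0, 0.003, -0.008, 0.1, 0.5], [0, 0, 0, 0.002, -0.007, 0.1, 0.5], [0, 0, 0, 0, 0, 0.1, 0.5], [0, 0, 0, 0, 0, 0.1, 0.5], [0, 0, 0, 0, 0, 0.08, 0.5], [0, 0, 0, 0, 0, 0.06, 0.5], [0, 0, 0, 0, 0, 0, 0.5], [0, 0, 0, 0, 0, 0, 0.5]]
  ]
}}

```text
clock: 24.3
eef_pos: [467.6, -309.3, 105.5]
tool_rot: [3.132, 0.704, -0.216]
force: [1.0, 0.5, 0.5]
width: 42.8
gripper_force: 0.0
```

Request:
{"name": "step_arm", "arguments": {
  "series": [
    [[0, 0, 0, 0, 0, 0, 1], [0, 0, 0, 0, 0, 0, 1], [0, 0, 0, 0, 0, 0, 1], [0, 0, 0, 0, 0, 0, 1], [0, 0, 0, 0, 0, 0, 1], [0, 0, 0, 0, 0, 0, 1]]
  ]
}}

```text
clock: 24.9
eef_pos: [467.2, -309.7, 105.2]
tool_rot: [3.132, 0.705, -0.217]
force: [1.2, 1.2, 3.2]
width: 10.5
gripper_force: 59.6
```

```bash
python3 - <<'E'
from plan import *
n=now();p,R=n;g,gR=grasp('small',0,True);print('in tool',((p-g)@R).round(1),ctrl.read_state()['qpos'].round(2))
hp,hR=place('small',275,26,70,True,(460.3,332.6,6))
a=p-R[:,2]*70
print(p,hp);rows(n,[(p-R[:,2]*20,R,1,8,7),(a,R,1,25,7),(np.array([450,0,230.]),R@Ro.from_rotvec(Ro.from_matrix(R.T@hR).as_rotvec()*.55).as_matrix(),1,37,7.5),(hp,hR,1,32,7,3)])
E
```

```text
in tool [-0.4 -1.1 -0.2] [ 0.04  1.26  1.    1.25 -0.53  1.65 -0.78]
[ 467.15715038 -309.69776809  105.1724921 ] [465.79081179 269.83973402 120.        ]
[[[0,0,0,0,0,-0.044,1],[0,0,0,0,0,-0.045,1],[0,0,0,0,0,-0.044,1],[0,0,0,0,0,-0.111,1],[0,0,0,0,0,-0.111,1],[0,0,0,0,0,-0.112,1],[-0.051,0.038,-0.139,-0.107,-0.221,0.019,1],[-0.05,0.038,-0.139,-0.083,-0.232,0.008,1],[-0.051,0.039,-0.138,-0.057,-0.239,-0.004,1],[-0.051,0.038,-0.139,-0.03,-0.244,-0.015,1],[-0.05,0.038,-0.139,-0.003,-0.245,-0.025,1],[-0.051,0.038,-0.139,0.024,-0.243,-0.034,1]]]
[[[-0.05,0.038,-0.139,0.052,-0.237,-0.043,1],[-0.051,0.038,-0.138,0.078,-0.228,-0.05,1],[-0.051,0.039,-0.139,0.105,-0.216,-0.057,1],[-0.037,0.028,-0.102,0.16,-0.101,0.045,1],[-0.037,0.028,-0.102,0.167,-0.089,0.046,1],[-0.038,0.028,-0.103,0.172,-0.076,0.047,1],[-0.037,0.028,-0.102,0.177,-0.064,0.049,1],[-0.037,0.028,-0.102,0.181,-0.052,0.051,1],[-0.038,0.028,-0.102,0.183,-0.038,0.054,1],[-0.037,0.029,-0.102,0.184,-0.025,0.058,1],[-0.037,0.028,-0.103,0.185,-0.012,0.06,1],[-0.037,0.028,-0.102,0.183,0.001,0.065,1]]]
[[[-0.037,0.028,-0.102,0.181,0.014,0.069,1],[0,0,0,0,0,0,1],[0,0,0,0,0,0,1],[0,0,0,0,0,0,1]]]
```

Request:
{"name": "step_arm", "arguments": {
  "series": [
    [[0, 0, 0, 0, 0, -0.044, 1], [0, 0, 0, 0, 0, -0.045, 1], [0, 0, 0, 0, 0, -0.044, 1], [0, 0, 0, 0, 0, -0.111, 1], [0, 0, 0, 0, 0, -0.111, 1], [0, 0, 0, 0, 0, -0.112, 1], [-0.051, 0.038, -0.139, -0.107, -0.221, 0.019, 1], [-0.05, 0.038, -0.139, -0.083, -0.232, 0.008, 1], [-0.051, 0.039, -0.138, -0.057, -0.239, -0.004, 1], [-0.051, 0.038, -0.139, -0.03, -0.244, -0.015, 1], [-0.05, 0.038, -0.139, -0.003, -0.245, -0.025, 1], [-0.051, 0.038, -0.139, 0.024, -0.243, -0.034, 1]]
  ]
}}

```text
clock: 26.1
eef_pos: [470.5, -105.0, 206.3]
tool_rot: [-2.963, 0.455, 0.551]
force: [0.9, 0.1, 0.1]
width: 10.6
gripper_force: 59.1
```

Request:
{"name": "step_arm", "arguments": {
  "series": [
    [[-0.05, 0.038, -0.139, 0.052, -0.237, -0.043, 1], [-0.051, 0.038, -0.138, 0.078, -0.228, -0.05, 1], [-0.051, 0.039, -0.139, 0.105, -0.216, -0.057, 1], [-0.037, 0.028, -0.102, 0.16, -0.101, 0.045, 1], [-0.037, 0.028, -0.102, 0.167, -0.089, 0.046, 1], [-0.038, 0.028, -0.103, 0.172, -0.076, 0.047, 1], [-0.037, 0.028, -0.102, 0.177, -0.064, 0.049, 1], [-0.037, 0.028, -0.102, 0.181, -0.052, 0.051, 1], [-0.038, 0.028, -0.102, 0.183, -0.038, 0.054, 1], [-0.037, 0.029, -0.102, 0.184, -0.025, 0.058, 1], [-0.037, 0.028, -0.103, 0.185, -0.012, 0.06, 1], [-0.037, 0.028, -0.102, 0.183, 0.001, 0.065, 1]]
  ]
}}

```text
clock: 27.3
eef_pos: [464.7, 243.9, 130.8]
tool_rot: [-3.115, 0.022, 1.581]
force: [0.2, -0.1, -0.7]
width: 9.8
gripper_force: 59.1
```

Request:
{"name": "step_arm", "arguments": {
  "series": [
    [[-0.037, 0.028, -0.102, 0.181, 0.014, 0.069, 1], [0, 0, 0, 0, 0, 0, 1], [0, 0, 0, 0, 0, 0, 1], [0, 0, 0, 0, 0, 0, 1]]
  ]
}}

```text
clock: 27.7
eef_pos: [466.6, 268.3, 120.2]
tool_rot: [3.141, 0.001, 1.655]
force: [-0.5, 0.1, -0.9]
width: 10.3
gripper_force: 59.1
```

```bash
cat > pr.py <<'E'
from plan import *
st=now();s=ctrl.read_state();R=place('small',275,0,0,True)[1]
print(s['qpos'].round(2),'roterr',np.degrees(Ro.from_matrix(st[1].T@R).as_rotvec()).round(2))
c=st[0]+63.4*st[1][:,0]+(31-12.8)*st[1][:,2];e=np.array([460.3,332.6,32])-c;print('knob',c.round(1),'need world',e.round(1),'tool frac',(e@st[1]/150).round(3))
E
python3 pr.py
```

```text
[-0.91  0.69  0.52  1.94 -0.54  0.65  0.04] roterr [ 0.02  0.05 -0.15]
knob [461.3 331.5 101.9] need world [ -1.    1.1 -69.9] tool frac [ 0.008 -0.006  0.466]
```

Request:
{"name": "step_arm", "arguments": {
  "series": [
    [[0, 0, 0, 0, 0, 0.08, 1], [0, 0, 0, 0, 0, 0.08, 1], [0, 0, 0, 0, 0, 0.08, 1], [0, 0, 0, 0, 0, 0.06, 1], [0, 0, 0, 0, 0, 0.03, 1], [0, 0, 0, 0, 0, 0.02, 1], [0, 0, 0, 0, 0, 0, 1], [0, 0, 0, 0, 0, 0.025, 1], [0, 0, 0, 0, 0, 0.025, 1], [0, 0, 0, 0, 0, 0, 1], [0, 0, 0, 0, 0, 0, 1], [0, 0, 0, 0, 0, 0, 1]]
  ]
}}

```text
clock: 28.9
eef_pos: [465.7, 269.7, 59.7]
tool_rot: [-3.141, -0.0, 1.658]
force: [-0.5, 0.2, -0.7]
width: 10.7
gripper_force: 59.1
```

```bash
python3 pr.py
```

```text
[-0.85  0.78  0.43  1.97 -0.62  0.53  0.1 ] roterr [-0.02 -0.   -0.01]
knob [460.2 332.9  41.5] need world [ 0.1 -0.3 -9.5] tool frac [-0.002  0.001  0.063]
```

Request:
{"name": "step_arm", "arguments": {
  "series": [
    [[0, 0, 0, -0.002, 0, 0.02, 1], [0, 0, 0, 0, 0, 0.02, 1], [0, 0, 0, 0, 0, 0.012, 1], [0, 0, 0, 0, 0, 0, 1], [0, 0, 0, 0, 0, 0, 1]]
  ]
}}

```text
clock: 29.4
eef_pos: [465.6, 269.3, 51.7]
tool_rot: [-3.141, 0.0, 1.658]
force: [0.3, 0.3, -0.4]
width: 10.4
gripper_force: 59.1
```

Request:
{"name": "step_arm", "arguments": {
  "series": [
    [[0, 0, 0, 0, 0, 0.004, 1], [0, 0, 0, 0, 0, 0.004, 1], [0, 0, 0, 0, 0, 0, 1], [0, 0, 0, 0, 0, 0, 1]]
  ]
}}

```text
clock: 29.8
eef_pos: [465.6, 269.4, 50.6]
tool_rot: [-3.141, -0.0, 1.658]
force: [-0.5, -0.1, -1.3]
width: 10.1
gripper_force: 59.1
```

Knob estimated at 32.4 mm (target 32): release and retreat.

Request:
{"name": "step_arm", "arguments": {
  "series": [
    [[0, 0, 0, 0, 0, 0.003, 1], [0, 0, 0, 0, 0, 0, 1], [0, 0, 0, 0, 0, 0, 0.6], [0, 0, 0, 0, 0, 0, 0.6], [0, 0, 0, 0, 0, 0, 0.6], [0, 0, 0, 0, 0, 0, 0.6], [0, 0, 0, 0, 0, -0.1, 0.6], [0, 0, 0, 0, 0, -0.2, 0.6], [0, 0, 0, 0, 0, -0.3, 0.6], [0, 0, 0, 0, 0, -0.3, 0.6], [0, 0, 0, 0, 0, -0.3, 0.6], [0, 0, 0, -0.2, 0, 0, 0.6]]
  ]
}}

```text
clock: 31.0
eef_pos: [471.4, 244.6, 235.2]
tool_rot: [3.132, -0.007, 1.665]
force: [1.1, -0.1, -0.3]
width: 33.9
gripper_force: 0.0
```

Request:
{"name": "step_arm", "arguments": {
  "series": [
    [[0, 0, 0, -0.3, 0, 0, 0.6], [0, 0, 0, -0.3, 0, 0, 0.6], [0, 0, 0, -0.3, 0, 0, 0.6], [0, 0, 0, -0.3, 0, 0, 0.6], [0, 0, 0, -0.3, 0, 0, 0.6], [0, 0, 0, 0, 0, 0, 0.6], [0, 0, 0, 0, 0, 0, 0.6], [0, 0, 0, 0, 0, 0, 0.6]]
  ]
}}

```text
clock: 31.8
eef_pos: [487.7, 16.6, 230.0]
tool_rot: [-3.141, -0.001, 1.659]
force: [0.1, 0.3, -0.6]
width: 34.3
gripper_force: 0.0
```

```bash
python3 - <<'E'
from plan import *
T=shot('top');S=shot('side')
import fit
o=fit.frame; fit.frame=lambda y,t=0:o(y,0)
f=fit.fit([T,S],'small',(460.3,332.6,32,np.radians(275)),wz=0);print(f[0].round(2),f[1:],ctrl.read_state()['clock'])
cv2.imwrite('pics/fin.png',np.hstack([cv2.resize(P['img'][150:270,80:240],(400,300),interpolation=2) for P in(T,S)])[:,:,::-1])
E
```

```text
[458.52 330.75  33.91   4.81] (np.float64(0.05631695315241814), [np.float32(517.00006), np.float32(271.0)]) 31.9
```

View pics/fin.png

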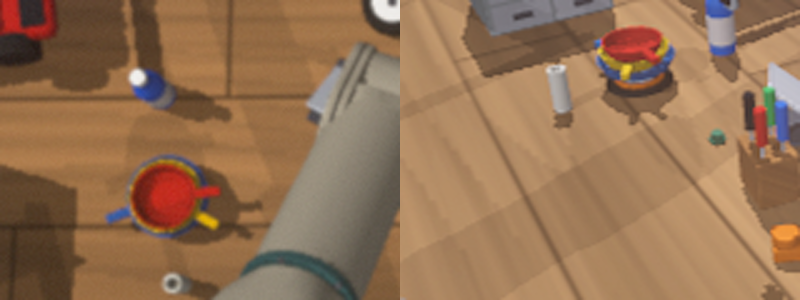

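The picture shows the three covers nested and level on the base: red centre about (168,197) top view, bottle and tube untouched.

```bash
python3 -c "
from cell import ctrl
print(ctrl.finish_job())"
```

```text
the job is handed in; nothing more can be done
None
```

The blue, yellow and red covers are stacked hollow side up on the orange-ring base and the gripper has let go. The last camera check showed the stack nested and centred to about 2–3 mm, and I handed the job in at about 32 s; no verdict came back.

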